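Switch on the mug warmer under the green mug

TASK

With the fingertips, turn on the warming plate for the green-and-white mug: first tip the red main rocker fully on, then tip fully on the white rocker on the side where the green-and-white mug stands, then press the round green start button all the way down and let it come up again. Leave the other white rocker off, and do not lift or shift the mugs or the salt and pepper.

Things in the scene. Friction and masses are not known exactly. Their poses are not given: they have to be found in the camera images.
- warmer: Flat two-mug warming plate, 240 (x) x 340 (y) x 30 mm, fixed. Origin: centre of its underside; x away from the robot, y to the left, yaw within 0.2 rad. Far part black glass: mug places at y +85 and -85 mm, ringed white. Near edge a grey control strip, top 30 mm above the worktop; controls at x -80 mm: left white rocker y +120, red rocker +40, green button -40, right white rocker -120.
- main (a joint): Red main rocker, V-shaped, 50 (x) x 31 mm; the on half is nearer the robot. Tips about the plate's y axis; pivot 31 mm above the worktop. Value: tip angle, rad; 0 off (on half raised, outer edge about 14 mm above the plate's top), 0.40 on, at the end stop (on half level, its face 35 mm above the worktop). No spring or snap: stays where left; about 3 N near the outer edge moves it. Starts 0 to 0.04.
- main_on (a point): Point on the face of the red rocker's on half, 18 mm from the pivot line (the half is 25 mm long), middle of its width: push it straight down here. It moves with the rocker: about 42 mm above the worktop when off, 35 mm when on.
- zone_left (a joint): White rocker of the left place, built like the red one; on half nearer the robot. Tips about the plate's y axis; pivot 31 mm above the worktop. Value: tip angle, rad; 0 off (on half raised, outer edge about 14 mm above the plate's top), 0.40 on, at the end stop (on half level, its face 35 mm above the worktop). No spring or snap: stays where left; about 3 N near the outer edge moves it. Starts 0 to 0.04.
- zone_left_on (a point): The same push point on the left white rocker's on half.
- zone_right (a joint): White rocker of the right place, built like the red one; on half nearer the robot. Tips about the plate's y axis; pivot 31 mm above the worktop. Value: tip angle, rad; 0 off (on half raised, outer edge about 14 mm above the plate's top), 0.40 on, at the end stop (on half level, its face 35 mm above the worktop). No spring or snap: stays where left; about 3 N near the outer edge moves it. Starts 0 to 0.04.
- zone_right_on (a point): The same push point on the right white rocker's on half.
- start (a joint): Round green start button, 30 mm across, pressed straight down in a black housing; value = how far it is down in m: 0 up, 0.006 fully down. A spring brings it back up; fully down takes about 5 N.
- start_top (a point): Centre of the green button's top face, 52 mm above the worktop when up; moves with the button.
- mug_green: Mug, upper half green and lower half off-white, 86 mm across, 124 mm with the handle, 100 mm tall. Loose; stands on one of the two places of the plate (which one varies). Origin at underside height, 18 mm from the cup's axis towards the handle; handle roughly away from the robot. Not to be moved.
- mug_dots: White mug with blue-grey dots, 92 mm across, 127 mm with the handle, 93 mm tall, loose, on the other place; origin as for the green one. Not to be moved.
- salt: Salt shaker, glass with grey top, 44 mm across, 90 mm tall, loose behind the plate; origin at its underside.
- pepper: Dark wooden pepper mill, 58 mm across, 150 mm tall, loose behind the plate; origin at its underside.
Not all that is in view belongs to the job. Leave any pink or turquoise look-alike of the salt alone.

How it is judged (in metres and radians):
On the way, in this order (a step that is already met when the one before it is completed fails the run):
1. the red main rocker is on (value of joint main above 0.33 rad), for 0.1 s.
2. the white rocker on the green mug's side is on as well (value of joint main above 0.33 rad and ((y of mug_green in the frame of warmer above 0 m and value of joint zone_left above 0.33 rad) or (not (y of mug_green in the frame of warmer above 0 m) and value of joint zone_right above 0.33 rad))), for 0.1 s.
3. the start button is pressed down (all of step 2 and value of joint start above 0.0045 m), for 0.04 s.
At the end, for the whole second after the job is handed in: Red rocker and the white rocker on the green mug's side are on (over 0.33 of 0.40 rad), the other white rocker is off (under 0.15 rad), the start button is up again (under 1.5 mm), and mugs, salt and pepper stand upright within 15 mm of where they were (value of joint main above 0.33 rad and ((y of mug_green in the frame of warmer above 0 m and value of joint zone_left above 0.33 rad and value of joint zone_right below 0.15 rad) or (not (y of mug_green in the frame of warmer above 0 m) and value of joint zone_right above 0.33 rad and value of joint zone_left below 0.15 rad)) and value of joint start below 0.0015 m and not (distance of mug_green from where it was at the start of the episode above 0.015 m) and not (distance of mug_dots from where it was at the start of the episode above 0.015 m) and not (distance of salt from where it was at the start of the episode above 0.015 m) and not (distance of pepper from where it was at the start of the episode above 0.015 m) and angle between each of mug_green, mug_dots, salt, pepper's own z axis and vertical below 0.15 rad); the robot touches nothing.
It fails at once if a white rocker is tipped before the red main rocker is on (value of joint main below 0.3 rad and value of joint any of zone_left, zone_right above 0.2 rad).
It fails at once if the white rocker on the other mug's side is tipped on ((y of mug_green in the frame of warmer above 0 m and value of joint zone_right above 0.2 rad) or (not (y of mug_green in the frame of warmer above 0 m) and value of joint zone_left above 0.2 rad)).
It fails at once if the start button is pressed before both rockers are on (value of joint start above 0.0035 m and (value of joint main below 0.3 rad or (y of mug_green in the frame of warmer above 0 m and value of joint zone_left below 0.3 rad) or (not (y of mug_green in the frame of warmer above 0 m) and value of joint zone_right below 0.3 rad))).
It fails at once if a mug or a shaker is lifted, shifted or knocked (distance of any of mug_green, mug_dots, salt, pepper from where it was at the start of the episode above 0.02 m).
It also fails if it takes over 38 s, if anything falls off the work surface, if the arm or the gripper's body presses on something with over 40 N, if the wrist force passes 120 N, or if a joint passes its speed limit or range.

ROBOT

A 7-joint arm with a two-finger parallel gripper is mounted at the origin on a cart in front of the work surface, level with it; the furniture and walls round the work are solid. World frame = base frame: x ahead of the robot, y to its left, z up, the work surface at z = 0. Lengths are in m, angles in degrees, forces in N, time in s.
With the tool pointing down it reaches from about 0.425 to 1.025 m from the base axis. Payload 9.4 kg.
Tool frame: the origin (TCP) lies midway between the tips of the shut fingers; the grasp point (between the pads) lies 19 mm behind it; x points along the fingers, y is the direction in which the jaws open and shut, and the axes are right-handed (so a half turn about x gives the same grasp; the last joint's range is limited). The gripper opens to 93 mm and grips with 3 to 60 N. Pads are 15 mm wide; open, the fingers measure 128 mm over their backs; the gripper's body (75 mm by 188 mm) begins 65 mm behind the grasp point.
Start: joints at [68.944, 34.337, -0.143, 91.639, 0.103, 54.024, -4.572], TCP at [0.208, -0.695, 0.179] pointing down, gripper open.
Joint ranges: [-147.43, 147.43], [-19.82, 112.94], [-74.19, 73.91], [6.32, 146.72], [-59.91, 239.91], [6.04, 106.73], [-150.56, 150.56]. Speed limits (degrees/s): [127.2, 127.2, 172.46, 172.46, 180, 180, 180].

INTERFACE

Orientations are given as [roll, pitch, yaw] about the fixed x, y, z axes, in that order (R = Rz(yaw) Ry(pitch) Rx(roll)).
In Python, from station import ctrl gives the robot as it stands.
- The arm moves only by the shell command python3 -m crank 'ROWS' [FORCE]. ROWS is JSON, a list of rows, each a list of 3 entries, a list of its own where there are three numbers: the opening, from 0 (shut) to 1 (fully open), then the shift along the tool's x, y, z in cm, then the turn about the tool's x in rad. A call has 1 to 5 rows; each row is the pose to reach, as a shift and turn from the pose measured when the call began, along the tool's axes at that moment; what a row does not reach only later rows make up. A row lasts 1/8 s, in which the tool goes at most 62.5 mm and 10.7 degrees, less where a joint would pass 70% of its speed; a pose out of reach is approached as far as the arm can. A call with a gripper value outside its range is refused whole. The fingers move at their own pace and stop on an object; FORCE is the grip in N (left out, the last holds). Time passes only in rows, so rows that repeat a pose let the fingers close. It gives the time, the measured TCP pose, the force and the opening at its end, in the units of the state.
- ctrl.sense(): the state, without advancing time (a new reading comes with each control period).
- ctrl.capture(name): name is "scene" or "top" or "wrist"; returns the picture (400x640x3 uint8, red, green, blue); there is no depth.
- ctrl.get_calibration(name): a dict with "K" (3x3 intrinsics, pixels), "k1" (the pictures are not rectified: a ray, as slopes to the right and down, at radius r is drawn at 1 + k1 r^2 times it, then the intrinsics apply), "rvec" (rotation vector, rad) and "tvec" (3), from world to camera coordinates, as OpenCV has them. Camera axes: x right, y down, z forward; pixel columns grow to the right and rows downward; lengths in m; the calibration is good to about 2 mm. A picture is of the moment at which its call begins: read the wrist's pose just before it. get_calibration takes no time and is no camera call; for the wrist camera it gives the pose at the moment of the call.
- ctrl.job_done(): hands the job in, once; it reports no verdict.
The state is a dict: "clock": time; "joint_positions": joint angles; "dq": joint speeds; "tau": joint torques, N m; "eef_pos": TCP position; "tcp_rot": TCP orientation; "ft_force": force on the tool from outside, world axes, zero at the start; "wrist_torque": the same for the moment, N m; "gripper_width": finger opening in m.
Only numpy, scipy, OpenCV 4.12 (cv2) and the standard library are available. Lean on these libraries where they do the work, as an engineer would, in place of code of your own. Each camera call takes 0.05 s, during which the arm holds its last target.

## Working session

There is one attempt and no reset: what is moved stays moved. The work goes in short steps, Python scripts to look and compute and a shell command to move; the robot and the scene stay as the last step left them, time stands still between calls to the robot, and variables do not carry over. Pictures are saved under pics/ and viewed, and the job is handed in when it is done.

```bash
mkdir -p pics; ls
python3 - <<'E'
from station import ctrl
import cv2
print(ctrl.sense())
for n in ("scene","top"):
    im=ctrl.capture(n); cv2.imwrite(f"pics/{n}0.png",im[:,:,::-1]); c=ctrl.get_calibration(n); print(n,c)
E
```

```text
pics
{'clock': 0.0, 'joint_positions': array([68.94481424, 34.38421544, -0.14442169, 91.68089199,  0.10299847,
       54.02205835, -4.57219106]), 'dq': array([-0.06724612, -0.00086157, -0.05942316,  0.01272524, -0.01605216,
        0.06018481,  0.06328049]), 'tau': array([ 3.74937918e-04, -7.65065360e+01,  1.49689704e+00, -2.52350450e+01,
       -5.24876313e-02,  1.66778569e-02,  2.09497798e-04]), 'eef_pos': array([ 0.20766839, -0.69405806,  0.17846437]), 'tcp_rot': array([-84.31006777,  89.91294474, 112.35274797]), 'ft_force': array([-0.42621565, -0.56642041, -0.2123777 ]), 'wrist_torque': array([-0.02251961, -0.00192495,  0.03484591]), 'gripper_width': 0.0929391868846988}
scene {'K': array([[420.15766225,   0.        , 309.95634569],
       [  0.        , 420.15766225, 202.60771743],
       [  0.        ,   0.        ,   1.        ]]), 'k1': 0.02158648390730973, 'rvec': array([ 2.31978241, -0.62738192,  0.2200428 ]), 'tvec': array([-0.54918284,  0.25537538,  0.78412121])}
top {'K': array([[404.0002574 ,   0.        , 312.15605137],
       [  0.        , 404.0002574 , 202.99111345],
       [  0.        ,   0.        ,   1.        ]]), 'k1': -0.07313306259351388, 'rvec': array([ 2.15610228, -2.18909186,  0.10867935]), 'tvec': array([-0.03054476,  0.60529525,  0.99882204])}
```

View pics/scene0.png

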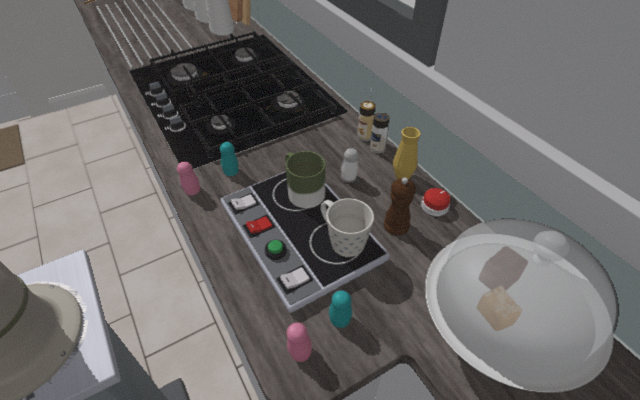

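View pics/top0.png

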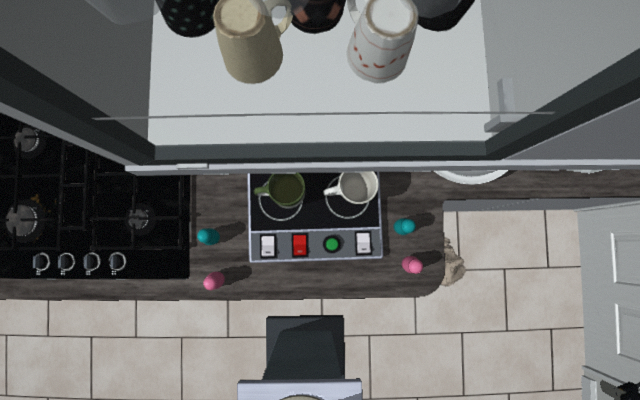

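The top picture shows the green mug on the left place (285,188), with the left white rocker at (268,245), red at (300,244), the green button at (332,244) and the right white rocker at (363,243). The green mug is on the +y side. Next I locate the controls.

```bash
cat > h.py <<'E'
import cv2,numpy as np
from station import ctrl
def ray(c,uv):
    K=c["K"];d=(np.array(uv,float)-[K[0,2],K[1,2]])/K[0,0];r=np.linalg.norm(d);s=r
    for _ in range(30): s=r/(1+c["k1"]*s*s)
    d=d*(s/r if r>0 else 1)
    R=cv2.Rodrigues(c["rvec"])[0];return -R.T@c["tvec"],R.T@np.array([d[0],d[1],1.])
def plane(c,uv,z):
    o,d=ray(c,uv);return o+d*(z-o[2])/d[2]
def blobs(im,lo,hi,amin=30):
    h=cv2.cvtColor(im,cv2.COLOR_RGB2HSV);m=cv2.inRange(h,lo,hi)
    n,l,s,ce=cv2.connectedComponentsWithStats(m)
    return [(ce[i].round(1),s[i]) for i in range(1,n) if s[i][4]>=amin]
E
cat > loc.py <<'E'
from h import *
rd=lambda n:cv2.cvtColor(cv2.imread(f"pics/{n}0.png"),cv2.COLOR_BGR2RGB)
for n,roi in (("top",(230,225,400,265)),("scene",(215,185,320,300))):
    im=rd(n);c=ctrl.get_calibration(n);x0,y0,x1,y1=roi;s=im[y0:y1,x0:x1]
    for nm,lo,hi,z in (("red",(0,150,90),(8,255,255),.036),("red2",(172,150,90),(180,255,255),.036),("green",(50,120,50),(90,255,255),.052),("white",(0,0,185),(180,40,255),.036)):
        for ce,st in blobs(s,lo,hi,25): print(n,nm,ce+[x0,y0],st,plane(c,ce+[x0,y0],z).round(4))
    cv2.imwrite(f"pics/{n}crop.png",cv2.resize(s[:,:,::-1],None,fx=4,fy=4,interpolation=cv2.INTER_CUBIC))
E
python3 loc.py
```

```text
top red [299.3 244.2] [ 63  10  13  20 244] [ 0.5009 -0.0059  0.036 ]
top green [331.4 243.9] [ 96  13  12  13 126] [ 0.5004 -0.0856  0.052 ]
top white [249.6 242.1] [19  0  3 37 63] [0.5078 0.1189 0.036 ]
top white [362.9 241.8] [127   9  12  18 183] [ 0.5043 -0.1656  0.036 ]
top white [267.4 244.8] [ 32  11  12  19 189] [0.5005 0.0741 0.036 ]
scene red [258.9 224.4] [ 31  32  26  16 239] [ 0.5011 -0.0079  0.036 ]
scene green [274.9 246.2] [ 53  55  15  14 151] [ 0.5003 -0.0903  0.052 ]
scene white [247.9 200.2] [28 11 11  9 59] [0.5102 0.0712 0.036 ]
scene white [299.7 275.1] [ 78  84  15  14 114] [ 0.5149 -0.1671  0.036 ]
```

```bash
cat >> h.py <<'E'
from scipy.spatial.transform import Rotation as Ro
def tool():
    s=ctrl.sense();return s,s["eef_pos"],Ro.from_euler("xyz",s["tcp_rot"],degrees=True).as_matrix()
def go(t):
    s,p,R=tool();print("t",round(s["clock"],2),"p",p.round(4),"\nR",R.round(3).tolist(),"F",s["ft_force"].round(1));print("shift cm",(R.T@(np.array(t)-p)*100).round(2))
E
python3 - <<'E'
from h import *
go([.481,-.006,.12])
c=ctrl.get_calibration("top");print(ray(c,(300,200))[0])
for uv in ((252,261.5),(380,260),(252,228),(380,228)):print(plane(c,uv,.03).round(4))
for z in (.4,.5,.6):print(plane(c,(300,170),z).round(3))
E
```

```text
t 0.1 p [ 0.2077 -0.6941  0.1785] 
R [[-0.001, 0.287, -0.958], [0.001, -0.958, -0.287], [-1.0, -0.001, 0.0]] F [ 0.2 -0.3  0.6]
shift cm [  5.93 -58.07 -45.91]
[ 0.50476543 -0.03635562  1.05301991]
[0.4591 0.1139 0.03  ]
[ 0.4578 -0.2084  0.03  ]
[0.5434 0.1136 0.03  ]
[ 0.5384 -0.2108  0.03  ]
[ 0.623 -0.019  0.4  ]
[ 0.605 -0.022  0.5  ]
[ 0.587 -0.025  0.6  ]
```

View pics/topcrop.png

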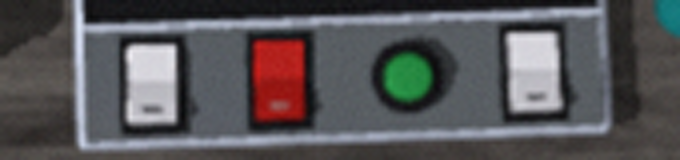

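The crop shows four controls in a row. The on halves are the darker near halves, and the pivot row is about 245 px, which gives a pivot x of about 0.499 and a push x of about 0.481. I now travel at the current height with the fingers shut.

```bash
python3 -m crank '[[0,[0,-4,-3.2],0],[0,[0,-8,-6.4],0],[0,[0,-12.5,-9.9],0],[0,[0,-17,-13.4],0],[0,[0,-21.5,-17],0]]' 20; python3 -c "from h import *;go([.481,-.006,.179])"
```

```text
clock: 0.72
eef_pos: [0.3093, -0.4375, 0.1787]
tcp_rot: [-85.3, 89.9, 111.4]
ft_force: [0.5, -0.2, -0.2]
gripper_width: 0.0478
t 0.72 p [ 0.3093 -0.4375  0.1787] 
R [[-0.001, 0.287, -0.958], [0.002, -0.958, -0.287], [-1.0, -0.002, 0.0]] F [ 0.5 -0.2 -0.2]
shift cm [ 2.000e-02 -3.642e+01 -2.882e+01]
```

```bash
python3 -m crank '[[0,[0,-4.5,-3.6],0],[0,[0,-9,-7.2],0],[0,[0,-13.5,-10.7],0],[0,[0,-18,-14.2],0],[0,[0,-22.5,-17.8],0]]'; python3 -m crank '[[0,[0,-4,-3.2],0],[0,[0,-8,-6.4],0],[0,[0,-12,-9.5],0],[0,[0,-13.5,-10.7],0],[0,[0,-13.5,-10.7],0]]'; python3 -c "from h import *;go([.481,-.006,.07])"
```

```text
clock: 1.35
eef_pos: [0.4157, -0.1692, 0.179]
tcp_rot: [-89.4, 89.9, 107.2]
ft_force: [1.4, -0.8, 0.5]
gripper_width: 0.0011
clock: 1.98
eef_pos: [0.4797, -0.0079, 0.179]
tcp_rot: [-83.9, 89.9, 112.9]
ft_force: [-0.2, -0.1, 1.1]
gripper_width: 0.0003
t 1.98 p [ 0.4797 -0.0079  0.179 ] 
R [[-0.001, 0.289, -0.957], [0.002, -0.957, -0.289], [-1.0, -0.002, 0.0]] F [-0.2 -0.1  1.1]
shift cm [10.9  -0.13 -0.18]
```

```bash
python3 -m crank '[[0,[4,-0.1,-0.2],0],[0,[8,-0.1,-0.2],0],[0,[11,-0.1,-0.2],0],[0,[11,-0.1,-0.2],0]]'
python3 - <<'E'
from h import *
go([.481,-.006,.035])
for n in("scene","wrist"):
    im=ctrl.capture(n)
    if n=="scene": im=cv2.resize(im[130:330,150:400],None,fx=3,fy=3,interpolation=cv2.INTER_CUBIC)
    cv2.imwrite(f"pics/{n}1.png",im[:,:,::-1])
E
```

```text
clock: 2.48
eef_pos: [0.4793, -0.0077, 0.0675]
tcp_rot: [-25.7, 89.7, 171.0]
ft_force: [-0.3, 0.1, 0.7]
gripper_width: 0.0003
t 2.48 p [ 0.4793 -0.0077  0.0675] 
R [[-0.005, 0.288, -0.958], [0.001, -0.958, -0.288], [-1.0, -0.002, 0.005]] F [-0.3  0.1  0.7]
shift cm [ 3.25 -0.1  -0.23]
```

View pics/scene1.png

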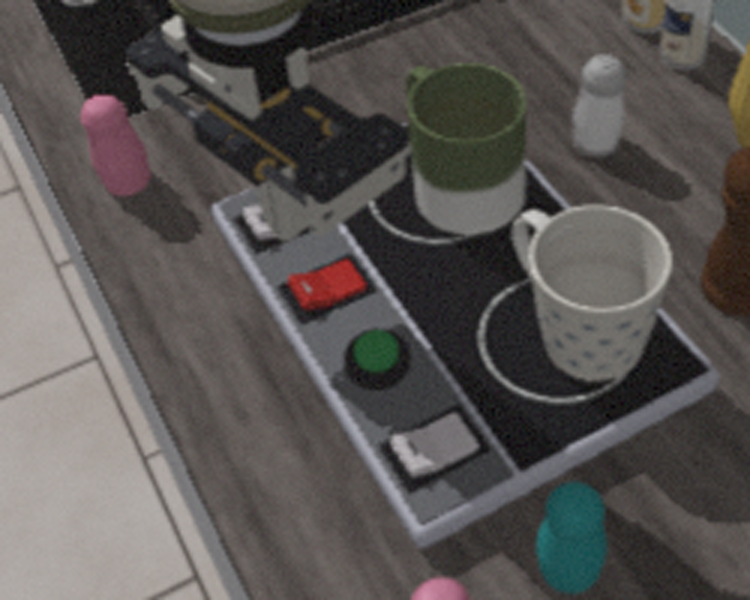

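View pics/wrist1.png

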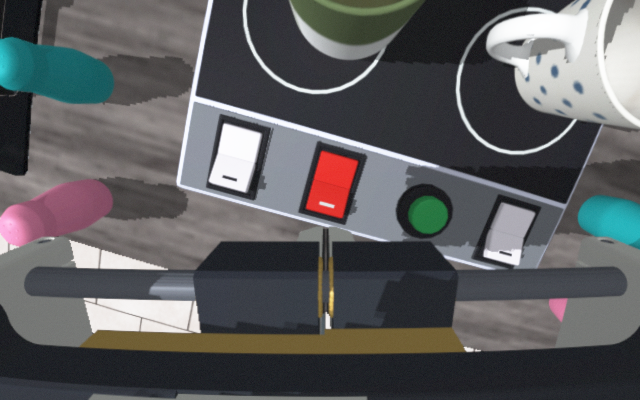

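Run:
```python
from h import *
p=tool()[1]
for n in("scene","wrist"):
    c=ctrl.get_calibration(n)
    for q in (p,[.481,-.006,.042],[.481,.074,.042],[.499,-.006,.031]):
        d=cv2.projectPoints(np.array([q],float),c["rvec"],c["tvec"],c["K"],np.array([c["k1"],0,0,0,0]))[0].ravel()
        if n=="scene": print(n,((d-[150,130])*3).round())
        else: print(n,d.round())
c=ctrl.get_calibration("wrist")
for uv,z in (((332,184),.032),((238,156),.032),((510,230),.032),((428,214),.052)): print(plane(c,uv,z).round(4))
```

```text
scene [295. 263.]
scene [299. 287.]
scene [256. 217.]
scene [324. 287.]
wrist [326. 219.]
wrist [324. 208.]
wrist [228. 180.]
wrist [331. 185.]
[ 0.5001 -0.0069  0.032 ]
[0.5002 0.0734 0.032 ]
[ 0.5063 -0.1694  0.032 ]
[ 0.5027 -0.0847  0.052 ]
```

```bash
python3 -m crank '[[0,[1.5,-0.1,-0.25],0],[0,[2.5,-0.1,-0.25],0],[0,[2.9,-0.1,-0.25],0]]'; python3 -c "from h import *;go([.481,-.006,.034])"
```

```text
clock: 2.95
eef_pos: [0.4829, -0.0054, 0.04]
tcp_rot: [-51.1, 89.9, 145.6]
ft_force: [0.4, 0.2, 0.6]
gripper_width: 0.0003
t 2.95 p [ 0.4829 -0.0054  0.04  ] 
R [[-0.002, 0.288, -0.958], [0.001, -0.958, -0.288], [-1.0, -0.002, 0.001]] F [0.4 0.2 0.6]
shift cm [0.6 0.  0.2]
```

```bash
python3 -m crank '[[0,[0.3,0,0],0],[0,[0.6,0,0],0],[0,[0.6,0,0],0]]';  python3 - <<'E'
from h import *
go([.481,-.006,.034])
for n in("scene","wrist"):
    im=ctrl.capture(n)
    if n=="scene": im=cv2.resize(im[130:330,150:400],None,fx=3,fy=3,interpolation=cv2.INTER_CUBIC)
    cv2.imwrite(f"pics/{n}2.png",im[:,:,::-1])
E
```

```text
clock: 3.32
eef_pos: [0.4828, -0.0054, 0.0339]
tcp_rot: [-48.1, 89.9, 148.7]
ft_force: [-0.2, 0.2, 0.2]
gripper_width: 0.0007
t 3.33 p [ 0.4828 -0.0054  0.0339] 
R [[-0.002, 0.288, -0.958], [0.001, -0.958, -0.288], [-1.0, -0.002, 0.002]] F [-0.2  0.2  0.2]
shift cm [-0.01  0.    0.19]
```

View pics/scene2.png

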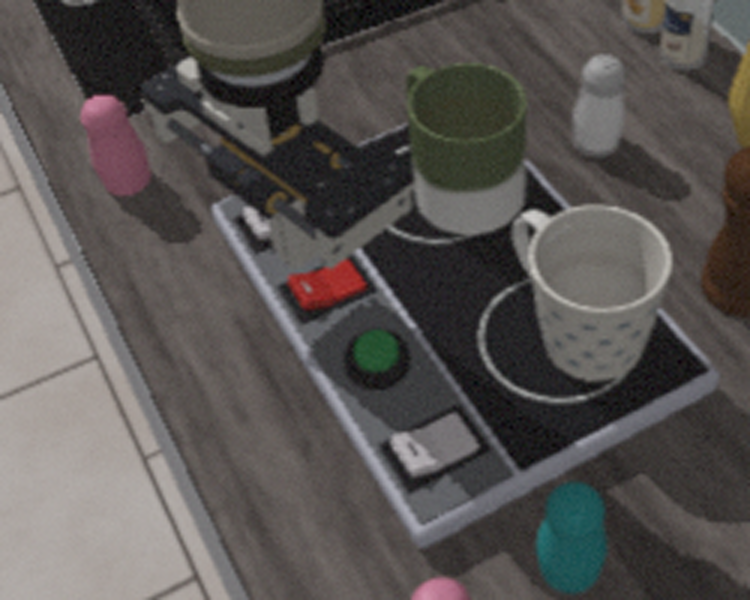

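View pics/wrist2.png

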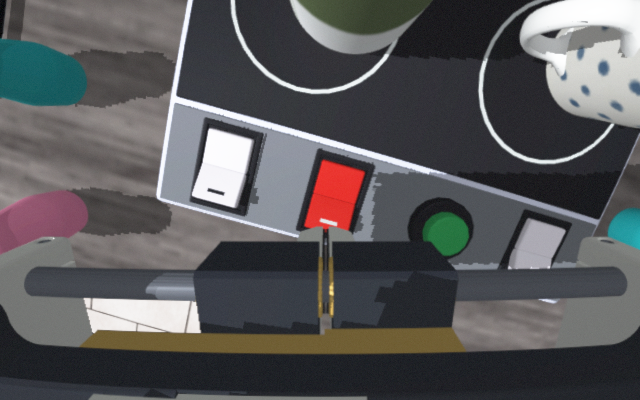

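Run:
```python
from h import *
p=tool()[1]
for n in("scene","wrist"):
    c=ctrl.get_calibration(n)
    for q in (p,p+[0,0,.005],p+[0,0,.01],p+[0,0,.02]):
        d=cv2.projectPoints(np.array([q],float),c["rvec"],c["tvec"],c["K"],np.array([c["k1"],0,0,0,0]))[0].ravel()
        print(n,((d-[150,130])*3).round() if n=="scene" else d.round())
im=cv2.cvtColor(cv2.imread("pics/scene2.png"),cv2.COLOR_BGR2RGB)[170:350,200:440]
cv2.imwrite("pics/z2.png",cv2.resize(im[:,:,::-1],None,fx=3,fy=3,interpolation=cv2.INTER_CUBIC))
w=cv2.imread("pics/wrist2.png")[150:260,240:420]
cv2.imwrite("pics/zw2.png",cv2.resize(w,None,fx=4,fy=4,interpolation=cv2.INTER_CUBIC))
```

```text
scene [303. 293.]
scene [302. 288.]
scene [301. 284.]
scene [299. 275.]
wrist [326. 219.]
wrist [326. 221.]
wrist [325. 223.]
wrist [325. 228.]
```

View pics/z2.png

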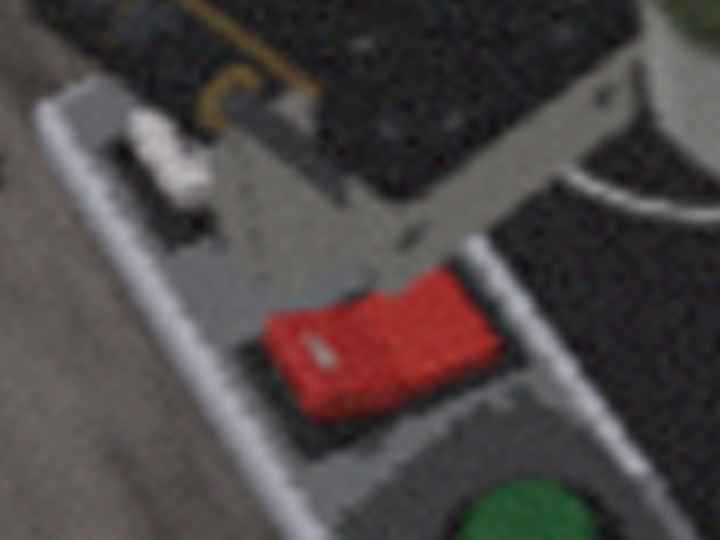

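View pics/zw2.png

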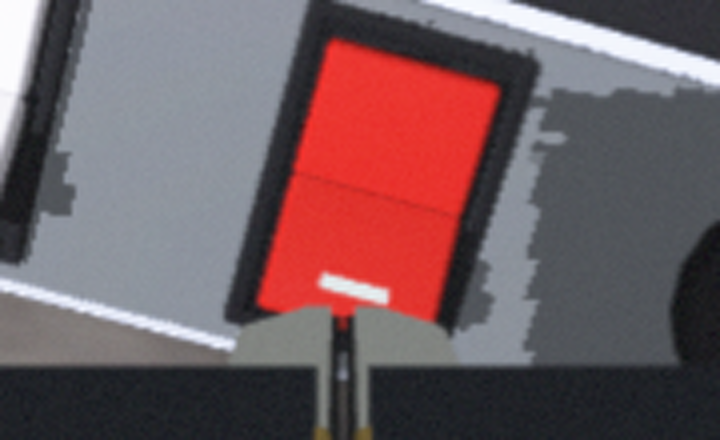

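Both views show the shut fingertips about 20 mm above the reported TCP, at z2 (270,290) in the scene crop and row 228 in the wrist picture. There is no force yet and the red rocker is still off. I descend by feel.

```bash
python3 -m crank '[[0,[0.3,0,0.1],0],[0,[0.6,0,0.1],0],[0,[0.8,0,0.1],0],[0,[0.8,0,0.1],0]]'; python3 -m crank '[[0,[0.2,0,0],0],[0,[0.4,0,0],0],[0,[0.4,0,0],0]]'
```

```text
clock: 3.92
eef_pos: [0.4818, -0.0057, 0.0259]
tcp_rot: [-45.9, 89.9, 150.8]
ft_force: [-0.9, 0.7, 0.2]
gripper_width: 0.0006
clock: 4.3
eef_pos: [0.4818, -0.0057, 0.0217]
tcp_rot: [-43.7, 89.9, 153.0]
ft_force: [-0.6, -0.4, 0.1]
gripper_width: -0.0
```

```bash
python3 -m crank '[[0,[0.2,0,0],0],[0,[0.4,0,0],0],[0,[0.4,0,0],0]]'
python3 - <<'E'
from h import *
go([.482,-.006,.015])
im=ctrl.capture("scene");im=cv2.resize(im[170:250,215:305],None,fx=7,fy=7,interpolation=cv2.INTER_CUBIC)
w=cv2.resize(ctrl.capture("wrist")[150:260,240:420],None,fx=4,fy=4)
cv2.imwrite("pics/s3.png",im[:,:,::-1]);cv2.imwrite("pics/w3.png",w[:,:,::-1])
E
```

```text
clock: 4.68
eef_pos: [0.4817, -0.0057, 0.0175]
tcp_rot: [-40.5, 89.8, 156.2]
ft_force: [0.3, 0.1, -0.3]
gripper_width: 0.0005
t 4.67 p [ 0.4817 -0.0057  0.0175] 
R [[-0.003, 0.288, -0.958], [0.001, -0.958, -0.288], [-1.0, -0.002, 0.002]] F [ 0.3  0.1 -0.3]
shift cm [ 0.25  0.04 -0.02]
```

View pics/s3.png

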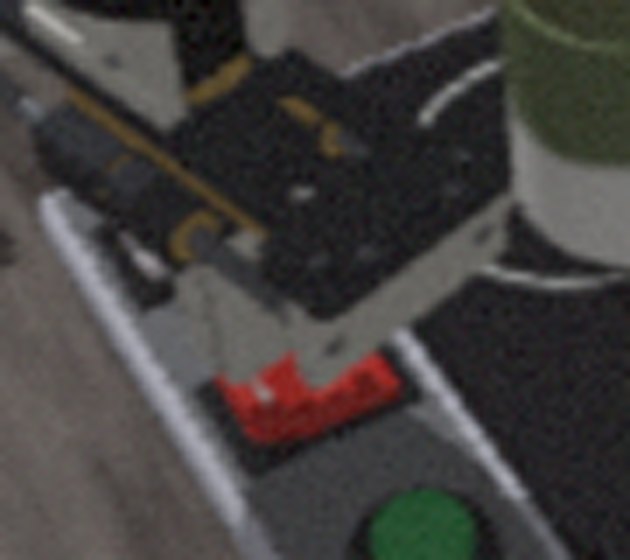

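View pics/w3.png

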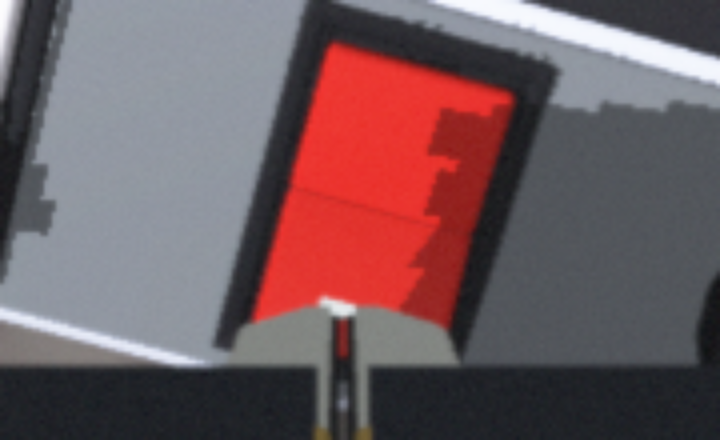

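```bash
python3 -m crank '[[0,[0.2,0,0],0],[0,[0.3,0,0],0],[0,[0.3,0,0],0]]';python3 -m crank '[[0,[0.2,0,0],0],[0,[0.3,0,0],0],[0,[0.3,0,0],0]]'
```

```text
clock: 5.15
eef_pos: [0.4816, -0.0057, 0.0146]
tcp_rot: [-40.0, 89.8, 156.7]
ft_force: [0.8, -0.6, -0.6]
gripper_width: 0.0005
clock: 5.52
eef_pos: [0.4816, -0.0057, 0.0115]
tcp_rot: [-38.4, 89.8, 158.4]
ft_force: [-1.0, 0.4, -0.3]
gripper_width: 0.0005
```

```bash
python3 -m crank '[[0,[0.2,0,0],0],[0,[0.3,0,0],0],[0,[0.3,0,0],0]]'
python3 - <<'E'
from h import *
go([.482,-.006,.015])
im=ctrl.capture("scene");im=cv2.resize(im[170:250,215:305],None,fx=7,fy=7,interpolation=cv2.INTER_CUBIC)
w=cv2.resize(ctrl.capture("wrist")[150:260,240:420],None,fx=4,fy=4)
cv2.imwrite("pics/s4.png",im[:,:,::-1]);cv2.imwrite("pics/w4.png",w[:,:,::-1])
E
```

```text
clock: 5.9
eef_pos: [0.4815, -0.0056, 0.0084]
tcp_rot: [-36.5, 89.8, 160.3]
ft_force: [-0.3, 0.0, -0.5]
gripper_width: 0.0003
t 5.9 p [ 0.4815 -0.0056  0.0084] 
R [[-0.003, 0.288, -0.957], [0.001, -0.957, -0.288], [-1.0, -0.002, 0.003]] F [-0.3  0.  -0.5]
shift cm [-0.66  0.05 -0.04]
```

View pics/s4.png

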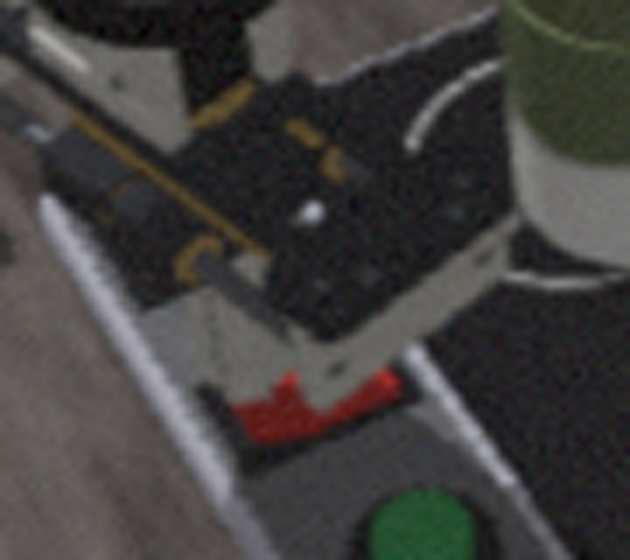

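View pics/w4.png

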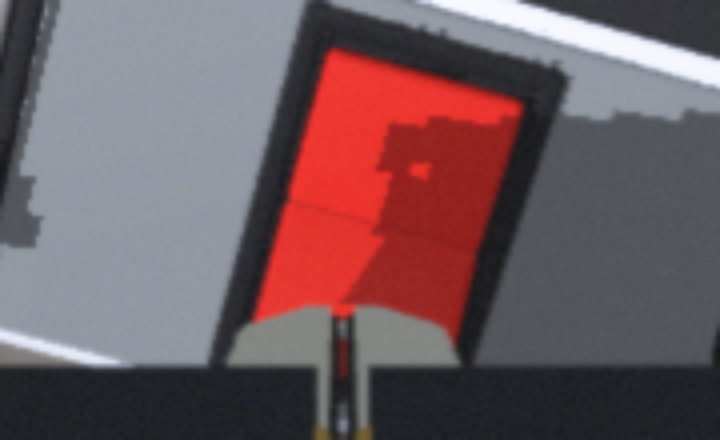

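Run:
```python
from h import *
c=ctrl.get_calibration("wrist");print(c["K"][0],c["k1"]);o=ray(c,(320,200))[0];print("cam",o.round(4),tool()[1])
a=plane(c,(312.3,200),.031);b=plane(c,(359.3,212.3),.031);print(a.round(4),b.round(4),np.linalg.norm(a-b))
# finger tip edges (297,239)->(355,239)/ tip front
for uv in ((326,227),(300,232),(352,232)): print(ray(c,uv)[1].round(3))
```

```text
[298.18532583   0.         325.24604119] -0.05583134512073475
cam [0.5454 0.013  0.214 ] [ 0.48158213 -0.00563564  0.00845634]
[0.4981 0.008  0.031 ] [ 0.499 -0.023  0.031] 0.031084856649088752
[-0.321 -0.096 -0.947]
[-0.362 -0.017 -0.942]
[-0.311 -0.184 -0.943]
```

```bash
python3 -m crank '[[0,[0.2,0,0],0],[0,[0.3,0,0],0],[0,[0.3,0,0],0]]';python3 -m crank '[[0,[0.2,0,0],0],[0,[0.3,0,0],0],[0,[0.3,0,0],0]]'
python3 - <<'E'
from h import *
go([.482,-.006,.015])
im=ctrl.capture("scene");im=cv2.resize(im[170:250,215:305],None,fx=7,fy=7,interpolation=cv2.INTER_CUBIC)
w=cv2.resize(ctrl.capture("wrist")[150:260,240:420],None,fx=4,fy=4)
cv2.imwrite("pics/s5.png",im[:,:,::-1]);cv2.imwrite("pics/w5.png",w[:,:,::-1])
E
```

```text
clock: 6.38
eef_pos: [0.4815, -0.0057, 0.0054]
tcp_rot: [-36.8, 89.8, 160.0]
ft_force: [-0.5, 0.6, 0.1]
gripper_width: 0.0004
clock: 6.75
eef_pos: [0.4811, -0.0057, 0.0022]
tcp_rot: [-31.9, 89.8, 164.9]
ft_force: [-2.1, -0.5, 1.6]
gripper_width: 0.0005
t 6.75 p [ 0.4811 -0.0057  0.0022] 
R [[-0.004, 0.288, -0.957], [0.001, -0.957, -0.288], [-1.0, -0.002, 0.003]] F [-2.1 -0.5  1.6]
shift cm [-1.28  0.05 -0.08]
```

View pics/s5.png

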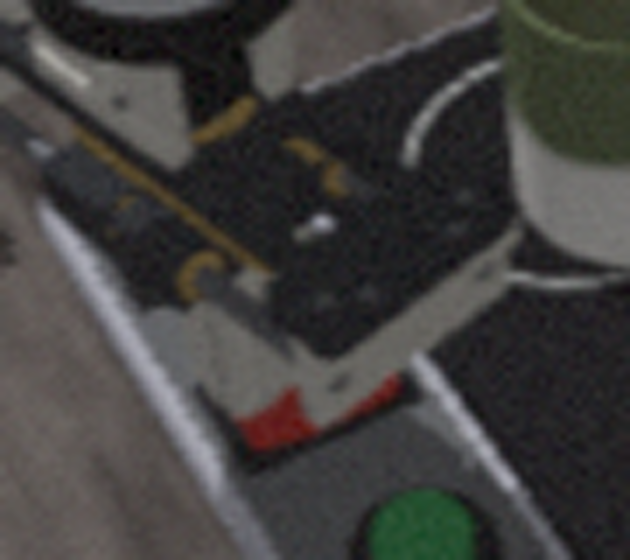

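View pics/w5.png

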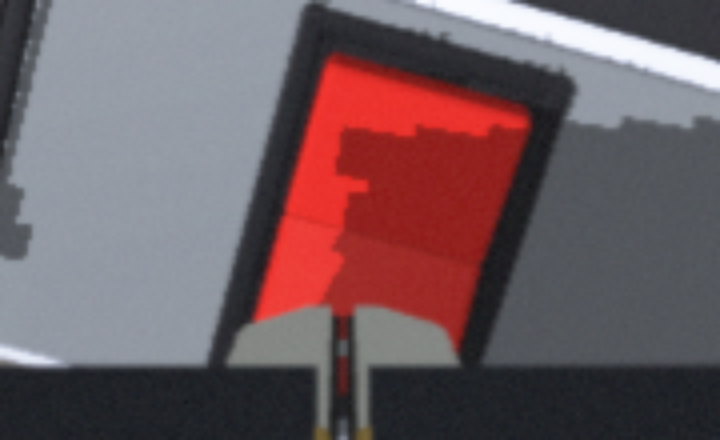

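The red rocker has begun to tip: its far half now shows its raised edge, and contact force is about 2 N. The mug tops are at about z 0.13, so I check the gripper body's clearance before pushing on.

Run:
```python
from h import *
c=ctrl.get_calibration("top")
for nm,uvs,z in (("green rim",((268,188),(304,188),(287,205)),.13),("dots rim",((338,188),(378,186),(359,205)),.123)):
    for uv in uvs: print(nm,uv,plane(c,uv,z).round(3))
s,p,R=tool()
for y in(-.094,.094):
  for z in(-.0375,.0375): print((p+R@[-.084,y,z]).round(3))
im=ctrl.capture("top")[150:280,220:420]
cv2.imwrite("pics/top5.png",cv2.resize(im[:,:,::-1],None,fx=4,fy=4))
cv2.imwrite("pics/wr5.png",ctrl.capture("wrist")[:,:,::-1])
```

```text
green rim (268, 188) [0.631 0.062 0.13 ]
green rim (304, 188) [ 0.63  -0.021  0.13 ]
green rim (287, 205) [0.591 0.018 0.13 ]
dots rim (338, 188) [ 0.63  -0.1    0.123]
dots rim (378, 186) [ 0.633 -0.193  0.123]
dots rim (359, 205) [ 0.589 -0.148  0.123]
[0.491 0.095 0.086]
[0.419 0.073 0.087]
[ 0.545 -0.085  0.086]
[ 0.473 -0.107  0.086]
```

View pics/top5.png

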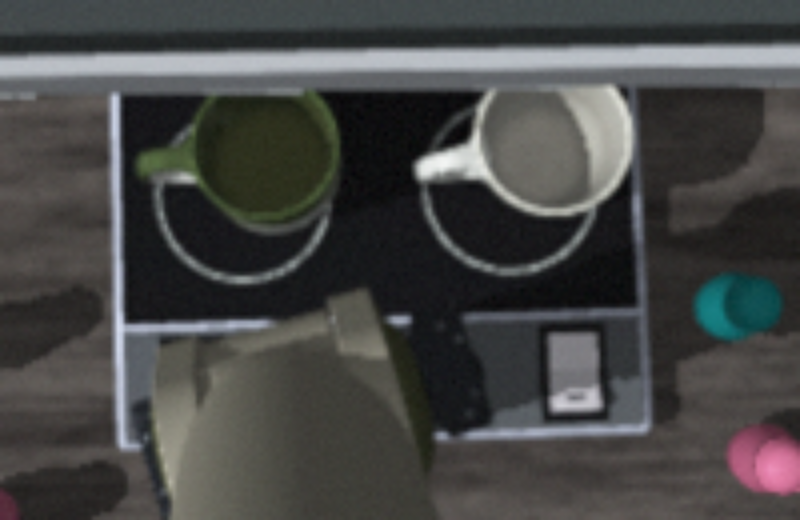

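View pics/wr5.png

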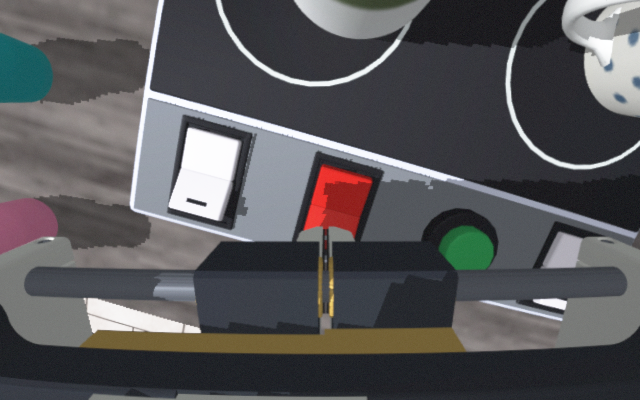

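The body clears both mugs by about 45 mm. By the wrist rays, the finger blocks stay at least 5 mm above the green button. I continue pressing in small steps.

```bash
python3 -m crank '[[0,[0.1,0,-0.05],0],[0,[0.3,0,-0.05],0],[0,[0.3,0,-0.05],0]]';python3 -m crank '[[0,[0.1,0,0],0],[0,[0.2,0,0],0],[0,[0.2,0,0],0]]'
```

```text
clock: 7.32
eef_pos: [0.4827, -0.0055, -0.0008]
tcp_rot: [-51.9, 89.9, 144.9]
ft_force: [-1.3, -0.1, 1.2]
gripper_width: 0.0005
clock: 7.7
eef_pos: [0.483, -0.0054, -0.0029]
tcp_rot: [-62.2, 89.9, 134.6]
ft_force: [-0.9, 0.9, 0.6]
gripper_width: 0.0005
```

Run:
```python
from h import *
go([.482,-.006,-.005])
im=ctrl.capture("scene");im=cv2.resize(im[170:250,215:305],None,fx=7,fy=7,interpolation=cv2.INTER_CUBIC)
w=cv2.resize(ctrl.capture("wrist")[100:260,140:540],None,fx=2,fy=2)
cv2.imwrite("pics/s6.png",im[:,:,::-1]);cv2.imwrite("pics/w6.png",w[:,:,::-1])
```

```text
t 7.7 p [ 0.483  -0.0054 -0.0029] 
R [[-0.001, 0.288, -0.958], [0.001, -0.958, -0.288], [-1.0, -0.002, 0.001]] F [-0.9  0.9  0.6]
shift cm [0.21 0.03 0.11]
```

View pics/s6.png

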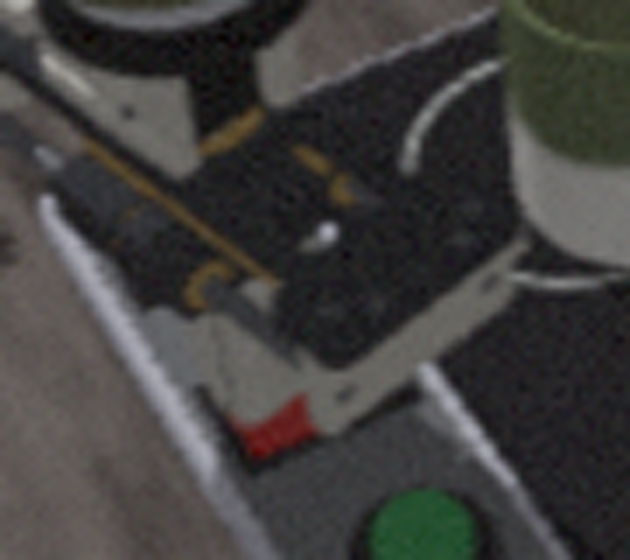

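View pics/w6.png

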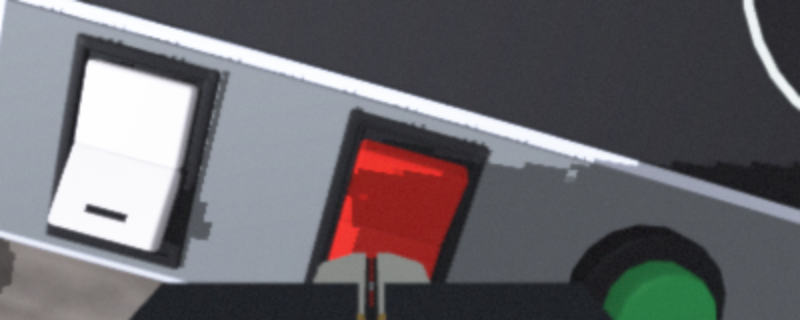

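The red rocker is tipping: its far edge is lifted in the wrist picture. I continue to the end stop.

```bash
python3 -m crank '[[0,[0.1,0,0.1],0],[0,[0.2,0,0.1],0],[0,[0.2,0,0.1],0]]';python3 -m crank '[[0,[0.1,0,0],0],[0,[0.2,0,0],0],[0,[0.2,0,0],0]]'
```

```text
clock: 8.18
eef_pos: [0.4835, -0.0053, -0.0041]
tcp_rot: [-146.7, 89.9, 50.1]
ft_force: [-1.1, 0.6, 13.3]
gripper_width: 0.0007
clock: 8.55
eef_pos: [0.4836, -0.0053, -0.0044]
tcp_rot: [-167.1, 89.8, 29.7]
ft_force: [-5.3, 0.6, 33.0]
gripper_width: 0.0
```

Force jumped to 33 N at z −0.0044, so the end stop is reached. I lift and look.

```bash
python3 -m crank '[[0,[-1,0,0],0],[0,[-3,0,0],0],[0,[-5,0,0],0],[0,[-5,0,0],0]]'
python3 - <<'E'
from h import *
go([.482,.074,.025])
im=ctrl.capture("scene");im=cv2.resize(im[130:330,150:400],None,fx=3,fy=3,interpolation=cv2.INTER_CUBIC)
cv2.imwrite("pics/s7.png",im[:,:,::-1]);cv2.imwrite("pics/w7.png",ctrl.capture("wrist")[:,:,::-1])
E
```

```text
clock: 9.05
eef_pos: [0.4844, -0.0054, 0.0466]
tcp_rot: [-177.8, 89.7, 19.0]
ft_force: [-0.1, -0.1, -0.3]
gripper_width: 0.0005
t 9.05 p [ 0.4844 -0.0054  0.0466] 
R [[0.006, 0.288, -0.957], [0.002, -0.958, -0.288], [-1.0, -0.0, -0.006]] F [-0.1 -0.1 -0.3]
shift cm [ 2.18 -7.67 -2.05]
```

View pics/s7.png

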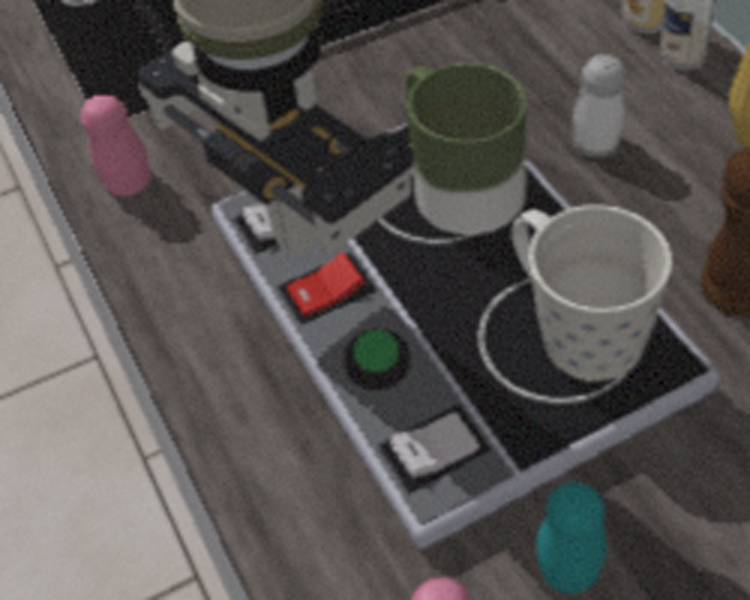

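View pics/w7.png

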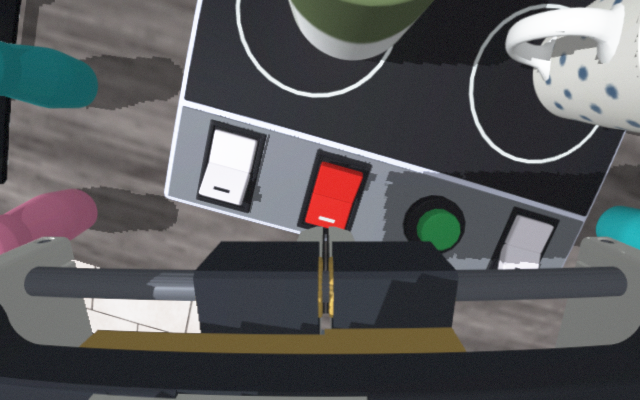

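The scene picture shows the red rocker on: near half level, far half raised at (345,270). Before going left I check clearance to the pink and turquoise shakers.

Run:
```python
from h import *
c=ctrl.get_calibration("top");cs=ctrl.get_calibration("scene")
for nm,a,b in (("pink",(214,281),(187,170)),("turq",(207,236),(228,150))):
    print(nm,plane(c,a,.06).round(3),"scene head",plane(cs,b,.08).round(3))
s,p,R=tool();p=np.array([.482,.074,0])
for y in(-.094,.094):
  for z in(-.0375,.0375): print((p+R@[-.084,y,z]).round(3))
```

```text
pink [0.414 0.203 0.06 ] scene head [0.416 0.191 0.08 ]
turq [0.524 0.221 0.06 ] scene head [0.525 0.209 0.08 ]
[0.49  0.175 0.084]
[0.419 0.153 0.084]
[ 0.545 -0.005  0.084]
[ 0.473 -0.027  0.084]
```

```bash
python3 -m crank '[[0,[0,-3.5,-0.9],0],[0,[0,-7,-1.8],0],[0,[0,-7.7,-2.05],0],[0,[0,-7.7,-2.05],0]]'; python3 -c "from h import *;go([.482,.074,.006])"
```

```text
clock: 9.65
eef_pos: [0.4805, 0.0742, 0.0448]
tcp_rot: [-167.8, 89.9, 29.0]
ft_force: [-0.4, -0.2, -0.1]
gripper_width: 0.0005
t 9.65 p [0.4805 0.0742 0.0448] 
R [[0.002, 0.29, -0.957], [0.001, -0.957, -0.29], [-1.0, -0.001, -0.002]] F [-0.4 -0.2 -0.1]
shift cm [ 3.88  0.06 -0.12]
```

```bash
python3 -m crank '[[0,[2,0,-0.15],0],[0,[3.6,0,-0.15],0],[0,[3.8,0,-0.15],0],[0,[3.8,0,-0.15],0]]'
python3 - <<'E'
from h import *
go([.482,.074,-.004])
cv2.imwrite("pics/w8.png",ctrl.capture("wrist")[:,:,::-1])
E
```

```text
clock: 10.15
eef_pos: [0.482, 0.0738, 0.0069]
tcp_rot: [-172.6, 89.9, 24.2]
ft_force: [-0.6, 0.7, 0.9]
gripper_width: 0.0004
t 10.15 p [0.482  0.0738 0.0069] 
R [[0.002, 0.289, -0.957], [0.001, -0.957, -0.288], [-1.0, -0.0, -0.002]] F [-0.6  0.7  0.9]
shift cm [ 1.09 -0.02 -0.  ]
```

View pics/w8.png

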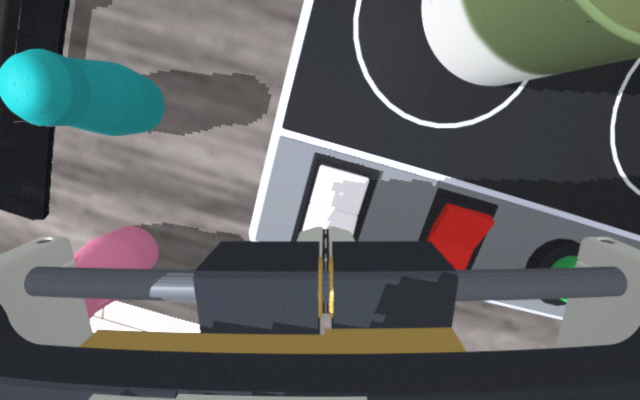

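The fingertips are centred on the left white rocker's near half. The pink shaker at (115,265) lies behind the rod but below it.

```bash
python3 -m crank '[[0,[0.2,0,0],0],[0,[0.4,0,0],0],[0,[0.5,0,0],0],[0,[0.5,0,0],0]]';python3 -m crank '[[0,[0.2,0,0],0],[0,[0.4,0,0],0],[0,[0.4,0,0],0]]'
```

```text
clock: 10.7
eef_pos: [0.4815, 0.0739, 0.0021]
tcp_rot: [-169.6, 89.9, 27.1]
ft_force: [-2.9, -0.6, 4.5]
gripper_width: 0.0002
clock: 11.08
eef_pos: [0.482, 0.074, -0.0021]
tcp_rot: [-172.3, 89.9, 24.5]
ft_force: [-0.8, -0.7, 0.3]
gripper_width: 0.0006
```

```bash
python3 -m crank '[[0,[0.2,0,0],0],[0,[0.3,0,0],0],[0,[0.3,0,0],0]]';python3 -m crank '[[0,[0.1,0,0],0],[0,[0.2,0,0],0],[0,[0.2,0,0],0]]'
```

```text
clock: 11.45
eef_pos: [0.4822, 0.0741, -0.0043]
tcp_rot: [-177.1, 89.8, 19.7]
ft_force: [-4.4, 0.2, 19.4]
gripper_width: 0.0005
clock: 11.82
eef_pos: [0.4823, 0.0741, -0.0045]
tcp_rot: [178.0, 89.7, 14.8]
ft_force: [-7.0, -0.4, 36.0]
gripper_width: 0.0004
```

Firm at the same height as the red stop. I lift and check.

```bash
python3 -m crank '[[0,[-1,0,0],0],[0,[-3,0,0],0],[0,[-6,0,0],0],[0,[-6,0,0],0]]'
python3 - <<'E'
from h import *
im=ctrl.capture("scene");im=cv2.resize(im[130:330,150:400],None,fx=3,fy=3,interpolation=cv2.INTER_CUBIC)
w=ctrl.capture("wrist")
cv2.imwrite("pics/s9.png",im[:,:,::-1]);cv2.imwrite("pics/w9.png",w[:,:,::-1])
go([.5025,-.0855,.05])
E
```

```text
clock: 12.32
eef_pos: [0.484, 0.0744, 0.0572]
tcp_rot: [178.1, 89.5, 14.8]
ft_force: [0.1, 0.4, 0.0]
gripper_width: 0.0006
t 12.43 p [0.4827 0.0742 0.0555] 
R [[0.006, 0.289, -0.957], [0.002, -0.957, -0.289], [-1.0, 0.0, -0.006]] F [-0.9  0.1  0. ]
shift cm [ 0.54 15.86  2.71]
```

View pics/s9.png

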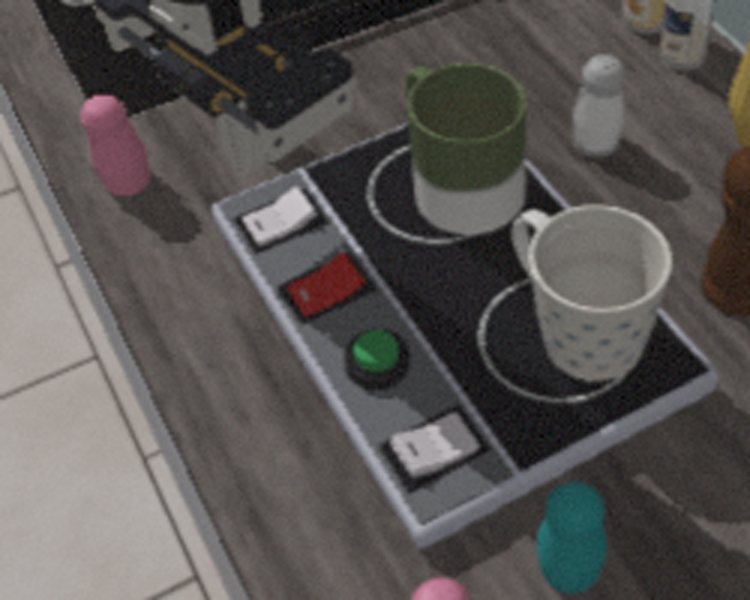

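View pics/w9.png

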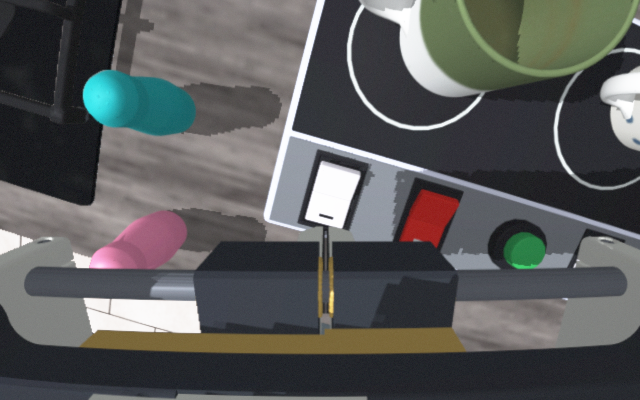

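Both the left white and the red rocker are on, with near halves level and far halves raised. The right white rocker is still off. Now I move to the green button, turning the tool about 0.29 rad to square it with the plate.

```bash
python3 -m crank '[[0,[-0.5,4,0.7],0.1],[0,[-0.5,8,1.4],0.2],[0,[-0.5,12,2.1],0.29],[0,[-0.5,15.5,2.7],0.29],[0,[-0.5,15.9,2.7],0.29]]'; python3 -m crank '[[0,[0,0,0],0]]'; python3 -c "from h import *;go([.5027,-.086,.016])"
```

```text
clock: 13.05
eef_pos: [0.5024, -0.0885, 0.0593]
tcp_rot: [-171.0, 89.7, 8.9]
ft_force: [0.1, 0.3, -0.1]
gripper_width: 0.0008
clock: 13.18
eef_pos: [0.5021, -0.0881, 0.0585]
tcp_rot: [-161.7, 89.8, 18.2]
ft_force: [-0.1, 0.3, -0.2]
gripper_width: 0.0004
t 13.18 p [ 0.5021 -0.0881  0.0585] 
R [[0.004, -0.001, -1.0], [0.001, -1.0, 0.001], [-1.0, -0.001, -0.004]] F [-0.1  0.3 -0.2]
shift cm [ 4.25 -0.2  -0.04]
```

```bash
python3 -m crank '[[0,[2,-0.2,-0.05],0],[0,[3.5,-0.2,-0.05],0],[0,[4.1,-0.2,-0.05],0],[0,[4.1,-0.2,-0.05],0]]'
python3 - <<'E'
from h import *
go([.5027,-.086,.007])
im=ctrl.capture("scene");im=cv2.resize(im[130:330,150:400],None,fx=3,fy=3,interpolation=cv2.INTER_CUBIC)
w=ctrl.capture("wrist")
cv2.imwrite("pics/s10.png",im[:,:,::-1]);cv2.imwrite("pics/w10.png",w[:,:,::-1])
E
```

```text
clock: 13.68
eef_pos: [0.5025, -0.0856, 0.017]
tcp_rot: [-153.2, 89.8, 26.8]
ft_force: [-0.4, 1.0, 0.1]
gripper_width: 0.0006
t 13.68 p [ 0.5025 -0.0856  0.017 ] 
R [[0.003, -0.0, -1.0], [0.001, -1.0, 0.0], [-1.0, -0.001, -0.003]] F [-0.4  1.   0.1]
shift cm [ 1.    0.04 -0.02]
```

View pics/s10.png

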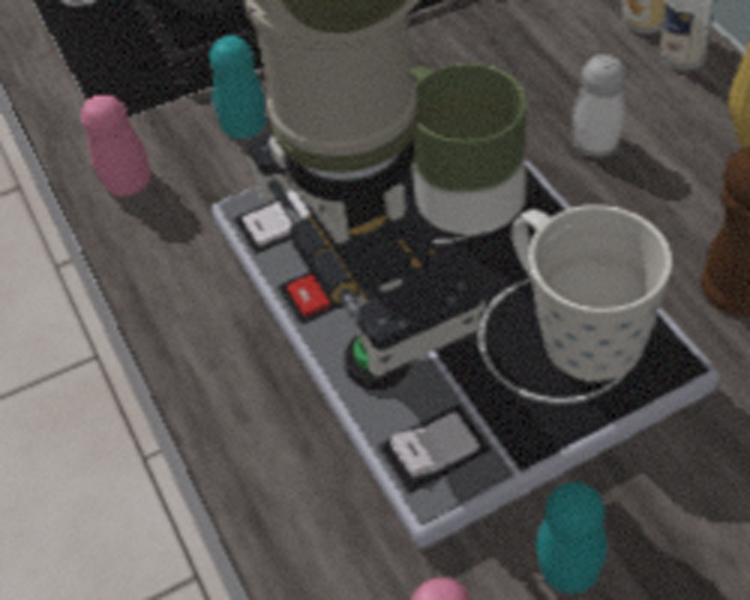

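View pics/w10.png

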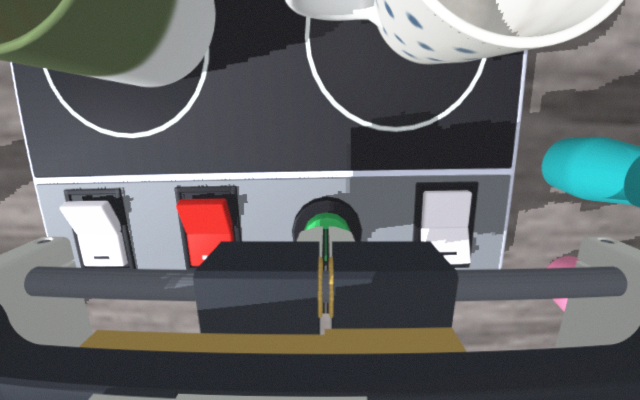

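The wrist picture shows the tips centred on the button (housing 293–361 px, tip at 325). Press.

```bash
python3 -m crank '[[0,[0.3,0,0],0],[0,[0.5,0,0],0],[0,[0.5,0,0],0]]';python3 -m crank '[[0,[0.2,0,0],0],[0,[0.4,0,0],0],[0,[0.4,0,0],0]]'
```

```text
clock: 14.15
eef_pos: [0.5032, -0.086, 0.0128]
tcp_rot: [-165.4, 89.7, 14.5]
ft_force: [0.6, -0.6, 2.5]
gripper_width: 0.0006
clock: 14.52
eef_pos: [0.5032, -0.086, 0.0087]
tcp_rot: [-165.6, 89.7, 14.4]
ft_force: [-0.5, 0.0, 4.2]
gripper_width: 0.0005
```

```bash
python3 -m crank '[[0,[0.1,0,0],0],[0,[0.3,0,0],0],[0,[0.3,0,0],0]]'; python3 -m crank '[[0,[0.1,0,0],0],[0,[0.2,0,0],0],[0,[0.2,0,0],0]]'
```

```text
clock: 14.9
eef_pos: [0.5033, -0.086, 0.0068]
tcp_rot: [-169.0, 89.7, 10.9]
ft_force: [-3.4, 0.6, 20.4]
gripper_width: 0.0005
clock: 15.28
eef_pos: [0.5033, -0.0861, 0.0065]
tcp_rot: [-173.1, 89.6, 6.8]
ft_force: [-5.2, 0.7, 33.5]
gripper_width: 0.0001
```

Bottomed out: 20 to 33 N after about 6 mm of travel. I retract up and look.

```bash
python3 -m crank '[[0,[-1,0,0],0],[0,[-4,0,0],0],[0,[-8,0,0],0],[0,[-12,0,0],0],[0,[-14,0,0],0]]'; python3 -m crank '[[0,[-2,-4,4],0],[0,[-2,5,4],0],[0,[-2,10,4],0],[0,[-2,14,4],0],[0,[-2,14,4],0]]';python3 - <<'E'
from h import *
im=ctrl.capture("scene");im=cv2.resize(im[130:330,150:400],None,fx=3,fy=3,interpolation=cv2.INTER_CUBIC)
cv2.imwrite("pics/s11.png",im[:,:,::-1])
t=ctrl.capture("top");cv2.imwrite("pics/t11.png",cv2.resize(t[150:300,220:440],None,fx=3.5,fy=3.5)[:,:,::-1])
go([.5,0,.2])
E
```

```text
clock: 15.9
eef_pos: [0.5031, -0.0863, 0.1484]
tcp_rot: [-176.1, 89.5, 3.8]
ft_force: [0.3, -0.2, -0.7]
gripper_width: 0.0002
clock: 16.52
eef_pos: [0.4618, -0.2306, 0.1678]
tcp_rot: [174.0, 89.5, -6.5]
ft_force: [0.3, 0.8, 0.4]
gripper_width: 0.0008
t 16.62 p [ 0.4622 -0.2262  0.1676] 
R [[0.008, -0.003, -1.0], [0.001, -1.0, 0.003], [-1.0, -0.001, -0.008]] F [ 0.1  0.7 -0.8]
shift cm [ -3.19 -22.64  -3.74]
```

View pics/s11.png

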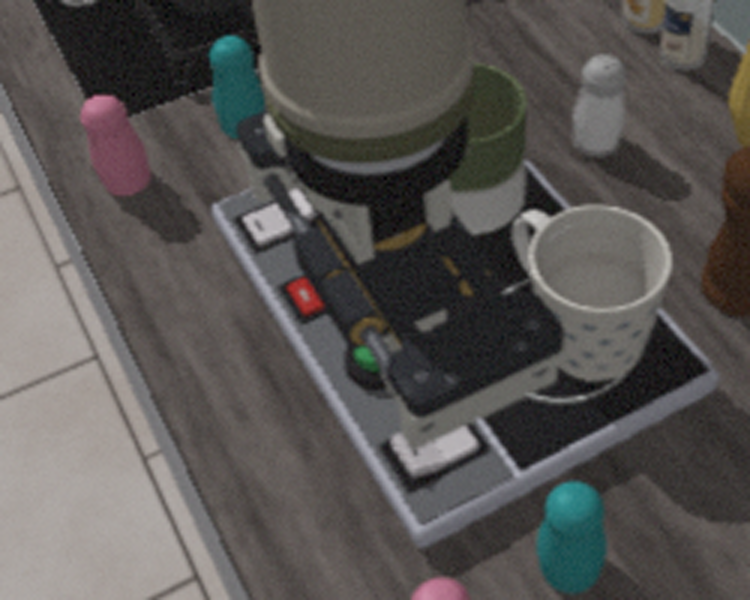

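View pics/t11.png

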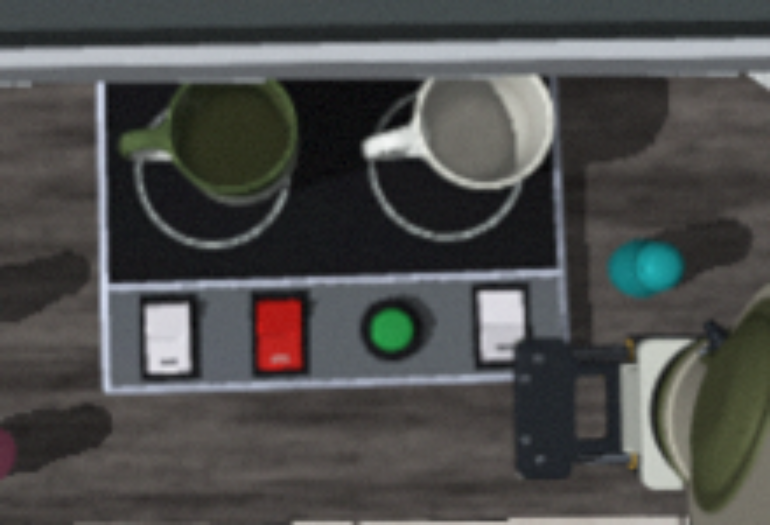

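The top picture shows the button, both mugs and the rockers as expected, but the hand blocks the scene view. I move off further for a last check.

```bash
python3 -m crank '[[0,[-3,4,0],0],[0,[-5,9,0],0],[0,[-5,14,0],0],[0,[-5,19,0],0],[0,[-5,24,0],0]]'
python3 - <<'E'
from h import *
im=ctrl.capture("scene");b=cv2.imread("pics/scene0.png")[:,:,::-1]
cv2.imwrite("pics/s12.png",cv2.resize(im[100:300,180:430],None,fx=3,fy=3,interpolation=cv2.INTER_CUBIC)[:,:,::-1])
for nm,(x0,y0,x1,y1) in dict(greenmug=(275,145,330,210),dots=(318,195,378,260),salt=(335,145,362,185),pepper=(380,170,415,240)).items():
    d=np.abs(im[y0:y1,x0:x1].astype(int)-b[y0:y1,x0:x1]).mean(); print(nm,d.round(1),np.round(cv2.phaseCorrelate(*[cv2.cvtColor(a[y0:y1,x0:x1].copy(),cv2.COLOR_RGB2GRAY).astype(np.float32) for a in (b,im)])[0],2))
E
```

```text
clock: 17.25
eef_pos: [0.4624, -0.4656, 0.2173]
tcp_rot: [-165.7, 89.5, 14.4]
ft_force: [0.8, 0.4, 0.7]
gripper_width: 0.0003
greenmug 21.9 [-0.14  0.03]
dots 26.4 [ 0.22 -0.16]
salt 21.2 [-8.66 19.88]
pepper 19.5 [1.18 0.97]
```

View pics/s12.png

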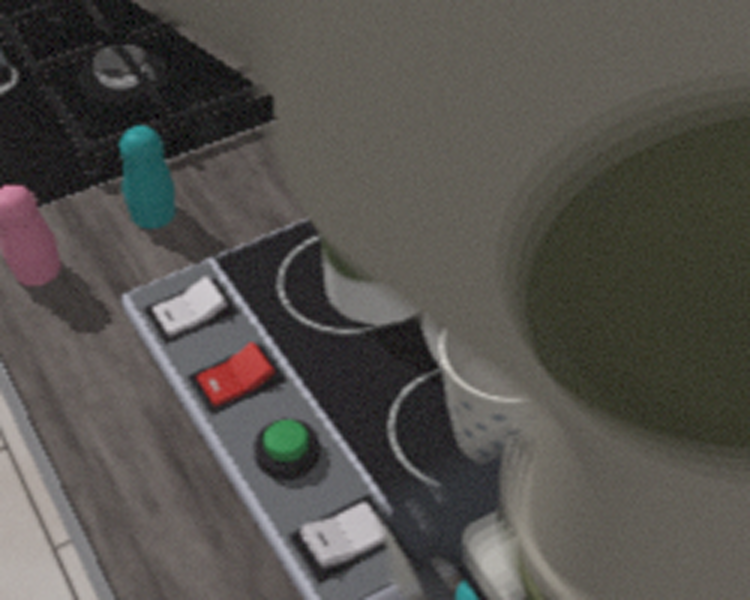

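Run:
```python
from h import *
a=cv2.imread("pics/scene0.png")[255:300,265:325];t0=cv2.imread("pics/top0.png")[220:265,335:395]
im=ctrl.capture("scene")[:,:,::-1];b=im[255:300,265:325];t=ctrl.capture("top")[220:265,335:395,::-1]
cv2.imwrite("pics/cmp.png",cv2.resize(np.vstack([np.hstack([a,b]),np.hstack([t0,t])]),None,fx=6,fy=6,interpolation=cv2.INTER_CUBIC))
```

```text
(no output)
```

View pics/cmp.png

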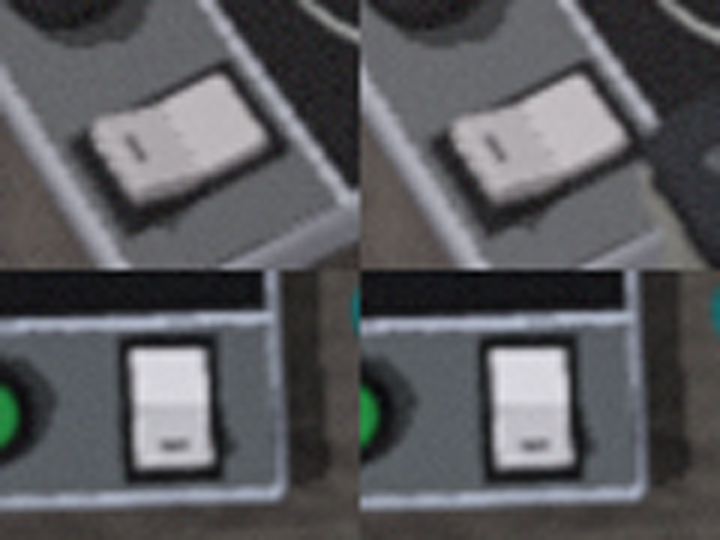

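The right rocker looks identical before and after, so it is still off. I hand in.

```bash
python3 -c "
from station import ctrl
print(ctrl.sense()['ft_force'].round(1)); print(ctrl.job_done())"
```

```text
[ 0.1  0.1 -0.4]
the job is handed in; nothing more can be done
None
```

I turned on the warming plate for the green-and-white mug, which stands on the left place, and handed the job in at about 17.4 s. No verdict was reported.

**What I did, with the shut fingertips:**
- I tipped the red rocker to its end stop (33 N).
- I then tipped the left white rocker to its stop (36 N).
- I then pressed the green button about 6 mm to the bottom (33 N) and released it.

**Last checks that agreed:**
- **Rockers:** the pictures show the red and left white rockers on. The right white rocker looks the same as at the start, so it is off.
- **Button:** it is up again.
- **Robot:** the arm is raised clear, with about 0 N at the wrist.

**Checks that disagreed or fell short:**
- **Fingertip height:** contact came with the shut tips about 39 mm above where the reported TCP put them, so I found each contact by force and pictures.
- **Salt and pepper:** the arm hid the shakers and parts of the mugs in the final scene view, so the image-shift check for salt gave a meaningless number. The clear scene view just after the button press showed salt unmoved and only part of the pepper mill, also in place. The top view showed both mugs in place.

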